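# Worn grinding wheel into the flap-topped scrap chute

### The arm

A 6-joint arm with a two-finger parallel gripper is mounted at the origin on the work surface. World frame = base frame: x ahead of the robot, y to its left, z up, the work surface at z = 0. Lengths are in mm, angles in rad, forces in N, time in s.
With the tool pointing down it reaches from about 275 to 825 mm from the base axis. Payload 5.2 kg.
Tool frame: the origin (TCP) lies midway between the tips of the shut fingers; the grasp point (between the pads) lies robot.hold_point_z behind it (robot.hold_point_z is the distance from the TCP to the grasp point, in mm); z points along the fingers, x is the direction in which the jaws open and shut, and the axes are right-handed (so a half turn about z gives the same grasp; the last joint's range is limited). The gripper opens to 93 mm and grips with 3 to 60 N. Pads are 15 mm wide; open, the fingers measure 128 mm over their backs; the gripper's body (75 mm by 188 mm) begins 65 mm behind the grasp point.
Start: joints at [0.986, 0.259, 1.535, -0, 1.348, -0.203], TCP at [204.904, 510.411, 218.653] pointing down, gripper open.
Joint ranges: [-3.14, 3.14], [-0.91, 2.08], [0.19, 2.58], [-1.22, 4.36], [0.22, 2.71], [-3.12, 3.12]. Speed limits (rad/s): [2.57, 2.57, 3.14, 3.14, 3.14, 3.14].

### API

Orientations are given as [roll, pitch, yaw] about the fixed x, y, z axes, in that order (R = Rz(yaw) Ry(pitch) Rx(roll)).
In Python, from station import robot gives the robot as it stands. The module is installed in compiled form; this text tells all that it offers.
- The arm moves only by the shell command python3 -m handwheel 'ROWS' [FORCE]. ROWS is JSON, a list of rows, each an object with "delta_pos": the shift along the world's x, y, z in cm, a list of three; "spin": the turn about the world's z in rad; "hand": the finger opening in cm, from 0 to 9.3. In form: [{"delta_pos": [x, y, z], "spin": spin, "hand": hand}, ...]. A call has exactly 8 rows; each row is the pose to reach, as a shift and turn from the pose measured when the call began; what a row does not reach only later rows make up. A row lasts 1/10 s, in which the tool goes at most 50 mm and 8.59 degrees, less where a joint would pass 70% of its speed; a pose out of reach is approached as far as the arm can. A call with a gripper value outside its range is refused whole. The fingers move at their own pace and stop on an object; FORCE is the grip in N (left out, the last holds). Time passes only in rows, so rows that repeat a pose let the fingers close, or fill a call up. It gives the time, the measured TCP pose, the force and the opening at its end, in the units of the state.
- robot.get_state(): the state, without advancing time (a new reading comes with each control period).
- robot.capture(name): name is "scene" or "top"; returns the picture (384x512x3 uint8, red, green, blue); there is no depth.
- robot.get_calibration(name): a dict with "vertical_fov" (degrees; the focal length in pixels is half the picture's height over the tangent of half this angle, whatever the lens; pixels are square), "cx", "cy" (the principal point, pixels), "xyz" and "rotation" of the camera in the world. Camera axes: x right, y down, z forward; pixel columns grow to the right and rows downward; lengths in mm; the calibration is good to about 2 mm. A picture is of the moment at which its call begins. get_calibration takes no time and is no camera call.
- robot.hand_in(): hands the job in, once; it reports no verdict.
The state is a dict: "time_s": time; "q": joint angles; "joint_vel": joint speeds; "tau": joint torques, N m; "tool_pos": TCP position; "tcp_rot": TCP orientation; "force": force on the tool from outside, world axes, zero at the start; "ft_torque": the same for the moment, N m; "opening": opening from 0.0 (shut) to 1.0 (fully open).
Only numpy, scipy, OpenCV 4.12 (cv2) and the standard library are available. Lean on these libraries where they do the work, as an engineer would, in place of code of your own. Each camera call takes 0.05 s, during which the arm holds its last target.

### The job

Scrap the worn grinding wheel that lies in the feed lane of the chute: with one finger press down the push bar beside the lane so that the sprung flap swings open, and while that finger holds it open, push the wheel along the lane and over the lip with the other finger until it drops into the box. Then take the hand away so that the flap closes by itself. Only push the wheel, never lift it, and leave the spray can, the spanner and the jar where they are.

Things in the scene. Friction and masses are not known exactly. Their poses are not given: they have to be found in the camera images.
- chute: Fixed grey sheet-metal scrap box with a feed lane in front. Origin on the bench directly under the middle of the lip between them; x is the feed direction (away from the robot, turned up to 0.4 rad), y left, z up. Box: x = -3 to 107 mm, |y| to 38 mm, inside 66 mm wide, 100 mm long, floor at z = 8 mm, roof from x = 27 mm on, top at z = 166 mm; its mouth, before and under the roof, is closed by the flap.
- lip (a point): Middle of the lip, where the feed lane ends and the box falls away, at tray height (120 mm above the bench). The lane is a level bare aluminium tray reaching 130 mm from the lip back towards the robot, 52 mm wide between two side rails (6 mm thick, 10 mm above the tray), open at both ends. Axes as the chute's.
- flap: Steel flap in the mouth. Origin mid hinge line, 20 mm beyond the lip, 35 mm above the tray; shut, axes as the chute's. Leaf 60 mm wide, 3 mm thick, slopes from the hinge down to just above the lip; its lower edge swings forward into the box, up to 1.35 rad (z axis tips as much), and a weak spring shuts it. A push bar left of the box is rigidly joined to its 8 mm hinge shaft and dips as the flap opens.
- bar_end (a point): Middle of the top face at the push bar's free end. Flat steel bar 150 mm long, 22 mm wide, 6 mm thick, 57 mm left of the lane's middle; its top face runs straight to the hinge line. Shut, it slopes up towards the robot by 0.40 rad (this end 118 mm before the lip, 93 mm above the tray); free space below. Takes 1 to 3 N to press here, up to 10 N near the hinge.
- wheel: Worn grinding wheel, a grey stone disc 46 mm in diameter and 12 mm thick with a steel bush, lying flat in the feed lane 35 to 60 mm before the lip (distance of its centre), about 50 g. Pushed off its middle it wedges against a rail. Origin in the middle of its underside, z along its axis.
- spray_can: Bystander: black spray can with a paper label, 60 mm across, 170 mm tall, standing on the bench to the right of the chute. Origin in the middle of its underside.
- spanner: Bystander: steel spanner lying on the bench to the right of the chute. Origin in the middle of its underside.
- jar: Bystander: closed glass jar, 64 mm across, 90 mm tall, standing on the bench to the left of the chute. Origin in the middle of its underside.
Things that resemble listed ones, but are neither listed nor needed, are in the scene too. Of the things that look like the wheel, the smallest one is meant.

How it is judged:
By the outcome, as a careful person would: the job done as asked, in the order asked, and still so for the second after the job is handed in, with the robot touching nothing.
It also fails if it takes over 38 s, if anything falls off the work surface, if the arm or the gripper's body presses on something with over 40 N, if the wrist force passes 120 N, or if a joint passes its speed limit or range.

## Working session

There is one attempt and no reset: what is moved stays moved. The work goes in short steps, Python scripts to look and compute and a shell command to move; the robot and the scene stay as the last step left them, time stands still between calls to the robot, and variables do not carry over. Pictures are saved under pics/ and viewed, and the job is handed in when it is done.

```bash
mkdir -p pics; ls; python3 - <<'E'
from station import robot
import cv2
print(robot.get_state()); print(robot.hold_point_z)
for n in("scene","top"):
    im=robot.capture(n); cv2.imwrite(f"pics/{n}0.png",im[:,:,::-1]); print(robot.get_calibration(n))
E
```

```text
pics
{'time_s': 0.0, 'q': array([ 9.86188932e-01,  2.59377419e-01,  1.53606724e+00,  3.05069506e-05,
        1.34801251e+00, -2.02802853e-01]), 'joint_vel': array([ 1.01259298e-03, -4.22639320e-04, -1.02629932e-03,  7.06348146e-06,
       -7.85136366e-04,  8.01562758e-04]), 'tau': array([-1.47079678e-03, -4.37314725e+01, -2.83999836e+01,  7.16726203e-02,
        4.14606300e-02, -2.27118621e-04]), 'tool_pos': array([204.59040689, 509.94567808, 217.80555535]), 'tcp_rot': array([-3.14118798e+00,  1.82031912e-03,  1.18898539e+00]), 'force': array([ 1.09809038, -0.26791303, -0.35982853]), 'ft_torque': array([-0.0526655 , -0.04201722,  0.04880776]), 'opening': 1.0036521453838934}
18.8
{'vertical_fov': 56.0766671634818, 'cx': 261.264466684207, 'cy': 190.17977827258144, 'xyz': array([911.74940503, 520.2454931 , 844.89471539]), 'rotation': array([-2.45148881e+00, -5.14432992e-04,  2.55293251e+00])}
{'vertical_fov': 51.780999693778135, 'cx': 253.36671211088884, 'cy': 192.45142014268777, 'xyz': array([ 406.80901688,   37.06911036, 1068.01762902]), 'rotation': array([-2.97049121,  0.01437992, -1.58891006])}
```

View pics/scene0.png

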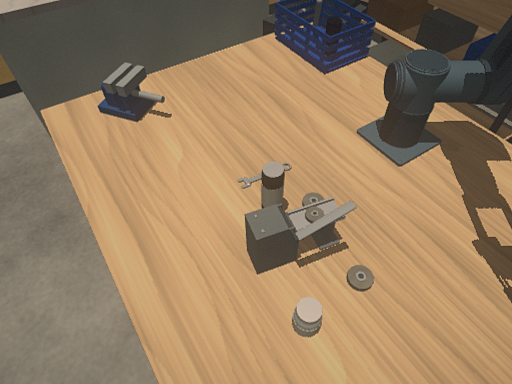

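View pics/top0.png

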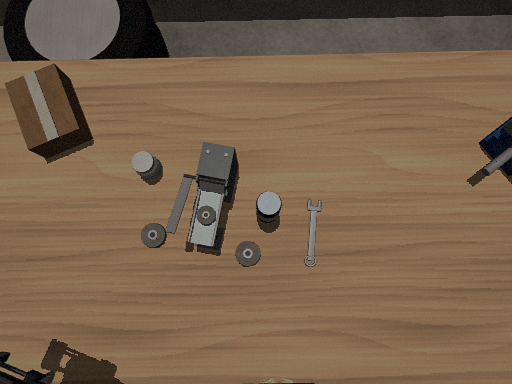

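```bash
python3 - <<'E'
import cv2
a=cv2.imread("pics/top0.png")[125:285,120:290]; b=cv2.imread("pics/scene0.png")[150:310,225:395]
s=lambda x:cv2.resize(x,None,fx=4.7,fy=4.7,interpolation=cv2.INTER_CUBIC)[:600,:800]
a=cv2.resize(a,None,fx=3.75,fy=3.75,interpolation=cv2.INTER_CUBIC);b=cv2.resize(b,None,fx=3.75,fy=3.75,interpolation=cv2.INTER_CUBIC)
cv2.imwrite("pics/topc.png",a);cv2.imwrite("pics/scenec.png",b)
E
cat > h.py <<'E'
import numpy as np
from scipy.spatial.transform import Rotation as R
from station import robot
def cam(n):
    c=robot.get_calibration(n); f=192/np.tan(np.radians(c["vertical_fov"])/2)
    return f,c["cx"],c["cy"],np.array(c["xyz"]),R.from_euler("xyz",c["rotation"]).as_matrix()
def ray(n,u,v):
    f,cx,cy,o,M=cam(n); d=M@np.array([(u-cx)/f,(v-cy)/f,1]); return o,d/np.linalg.norm(d)
def atz(n,u,v,z):
    o,d=ray(n,u,v); return o+d*(z-o[2])/d[2]
def proj(n,p):
    f,cx,cy,o,M=cam(n); q=(np.atleast_2d(p)-o)@M; return np.c_[f*q[:,0]/q[:,2]+cx,f*q[:,1]/q[:,2]+cy]
E
```

```text
(no output)
```

View pics/topc.png

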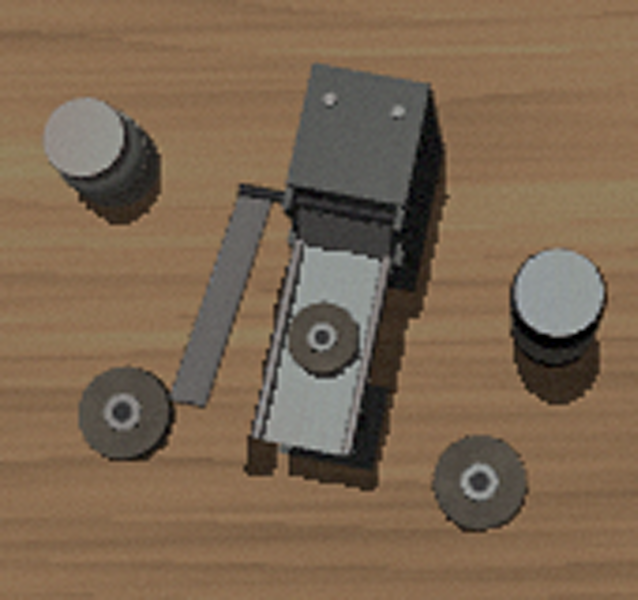

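View pics/scenec.png

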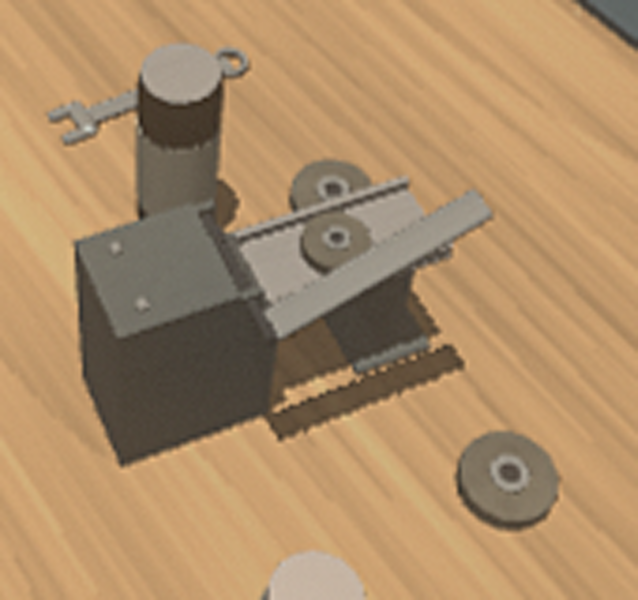

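```bash
cat > fit.py <<'E'
from h import *
from scipy.optimize import least_squares
T=[((107,38,166),(315,65)),((107,-38,166),(430,85)),((-130,32,130),(254,437)),((-130,-32,130),(348,455)),((-118,68,213),(172,400)),((-118,46,213),(205,407)),((27,38,166),(288,187)),((27,-38,166),(406,207))]
S=[((107,38,166),(120,335)),((107,-38,166),(77,243)),((-118,68,213),(493,212)),((-118,46,213),(473,191)),((-130,-32,130),(408,180)),((107,38,0),(124,465)),((-3,38,0),(278,408))]
def P(L,ox,oy): return np.array([a for a,_ in L],float),np.array([b for _,b in L])/3.75+[ox,oy]
tp,tu=P(T,120,125); sp,su=P(S,225,150)
tu-=.5;su-=.5
def W(p,x): c,s=np.cos(x[2]),np.sin(x[2]); return np.c_[x[0]+c*p[:,0]-s*p[:,1],x[1]+s*p[:,0]+c*p[:,1],p[:,2]]
def f(x,w=(1,1)): return np.r_[(w[0]*(proj("top",W(tp,x))-tu)).ravel(),(w[1]*(proj("scene",W(sp,x))-su)).ravel()]
if __name__=="__main__":
  x0=[450,100,-.15]
  for w in((1,1),(1,0),(0,1)):
    r=least_squares(f,x0,args=(w,)); print(w,r.x.round(3)); print(r.fun.reshape(-1,2).round(1).tolist())
  r=least_squares(f,x0); x=r.x
  t=np.array([322,337])/3.75+[120,125]-.5; s=np.array([337,237])/3.75+[225,150]-.5
  for n,u in(("top",t),("scene",s)):
    w=atz(n,*u,132); d=w[:2]-x[:2]; c,s_=np.cos(x[2]),np.sin(x[2]); print(n,"wheel",w.round(1),"in chute",(c*d[0]+s_*d[1]).round(1),(-s_*d[0]+c*d[1]).round(1))
  for p in[(-118,57,213),(0,0,120)]: print(W(np.array([p],float),x))
  for n,px in(("top",(152.3,234.8)),("top",(247.7,253.3))): print(atz(n,*px,12))
E
python3 fit.py
```

```text
(1, 1) [ 5.74934e+02  1.49670e+02 -2.10000e-01]
[[-0.6, -0.1], [0.2, 0.3], [-0.9, 0.6], [0.5, 1.0], [-1.0, 0.0], [0.1, 0.1], [-0.6, -0.3], [-0.2, 0.4], [-0.4, 0.6], [-0.8, -1.0], [0.6, 0.3], [0.7, -1.4], [-0.1, -2.1], [-0.8, 0.5], [-2.7, 1.4]]
(1, 0) [ 5.75519e+02  1.48988e+02 -2.09000e-01]
[[-0.3, -0.4], [0.4, 0.0], [-0.6, 0.4], [0.9, 0.8], [-0.6, -0.2], [0.5, -0.2], [-0.3, -0.5], [0.0, 0.1], [-0.0, 0.0], [-0.0, -0.0], [0.0, 0.0], [0.0, -0.0], [-0.0, -0.0], [-0.0, 0.0], [-0.0, 0.0]]
(0, 1) [ 5.74249e+02  1.50539e+02 -2.13000e-01]
[[-0.0, 0.0], [-0.0, 0.0], [-0.0, 0.0], [-0.0, 0.0], [-0.0, 0.0], [-0.0, 0.0], [-0.0, -0.0], [-0.0, 0.0], [-0.0, 0.6], [-0.3, -1.0], [1.1, 0.6], [1.2, -1.1], [0.5, -1.9], [-0.5, 0.5], [-2.4, 1.6]]
top wheel [518.1 162.9 132. ] in chute -58.3 1.1
scene wheel [516.5 162.1 132. ] in chute -59.7 -0.0
[[471.38365152 229.98307984 213.        ]]
[[574.93437265 149.66964291 120.        ]]
[480.37534896 320.84357806  12.        ]
[426.86972185  66.85767839  12.        ]
```

Three discs look like the wheel, in the top image: one in the lane at (206,215), and two on the bench at (152,235) and (248,253). The lane disc is the smallest, about 19 px across against 25 px (it is 120 mm nearer the camera too), and it lies in the lane 58–60 mm before the lip. The enlarged crop confirms this, so it is the one meant.

The chute fit gives an origin of (575, 150) with yaw −0.21. I'm moving to hover above the lane with the jaw axis across it.

```bash
python3 -m handwheel '[{"delta_pos":[2,-2,3],"spin":0.02,"hand":4},{"delta_pos":[5,-5.5,5],"spin":0.05,"hand":4},{"delta_pos":[8,-9,5],"spin":0.08,"hand":4},{"delta_pos":[11,-12.5,5],"spin":0.1,"hand":4},{"delta_pos":[14,-16,5],"spin":0.12,"hand":4},{"delta_pos":[17,-19.5,5],"spin":0.14,"hand":4},{"delta_pos":[20,-22.5,5],"spin":0.16,"hand":4},{"delta_pos":[23,-25.5,5],"spin":0.17,"hand":4}]'
```

```text
time_s: 0.9
tool_pos: [435.4, 253.4, 267.7]
tcp_rot: [-3.141, 0.002, 1.359]
force: [0.5, 0.5, 0.3]
opening: 0.436
```

```bash
python3 -m handwheel '[{"delta_pos":[2,-2,0],"spin":0,"hand":4},{"delta_pos":[4,-4,0],"spin":0,"hand":4},{"delta_pos":[5,-5.5,-0.5],"spin":0,"hand":4},{"delta_pos":[5,-5.5,-1],"spin":0,"hand":4},{"delta_pos":[5,-5.5,-1],"spin":0,"hand":4},{"delta_pos":[5,-5.5,-1],"spin":0,"hand":4},{"delta_pos":[5,-5.5,-1],"spin":0,"hand":4},{"delta_pos":[5,-5.5,-1],"spin":0,"hand":4}]'
python3 - <<'E'
from station import robot
import cv2
a=robot.capture("top")[125:285,120:290,::-1];b=robot.capture("scene")[130:310,225:435,::-1]
cv2.imwrite("pics/t1.png",cv2.resize(a,None,fx=3.75,fy=3.75,interpolation=2));cv2.imwrite("pics/s1.png",cv2.resize(b,None,fx=3.3,fy=3.3,interpolation=2))
E
```

```text
time_s: 1.7
tool_pos: [485.0, 199.1, 258.1]
tcp_rot: [-3.141, 0.001, 1.361]
force: [-0.2, -0.4, 0.8]
opening: 0.429
```

View pics/t1.png

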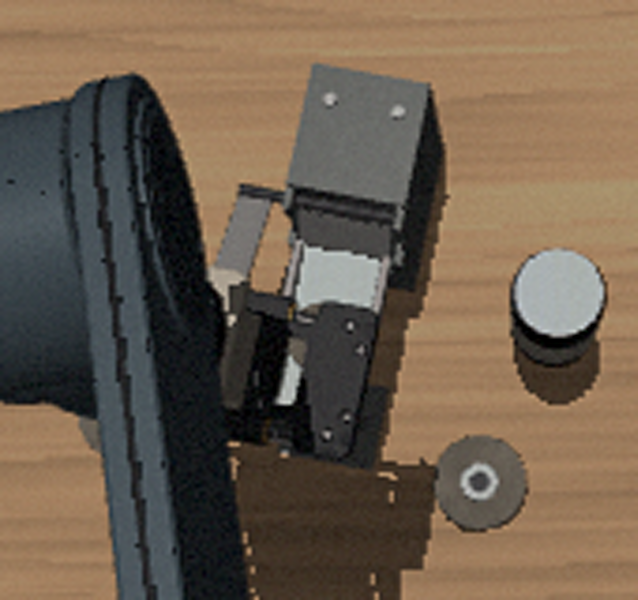

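View pics/s1.png

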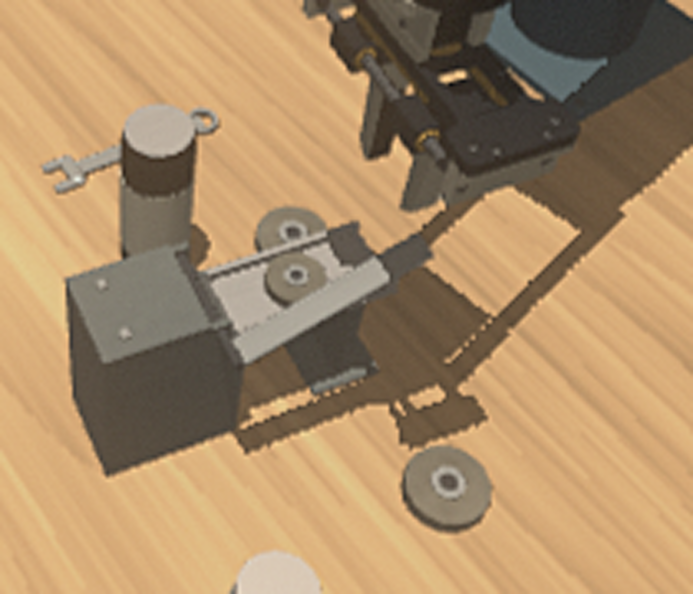

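```bash
python3 - <<'E'
from h import *
import cv2
st=robot.get_state(); p=st["tool_pos"]; M=R.from_euler("xyz",st["tcp_rot"]).as_matrix()
print(p, st["opening"]*93)
im=cv2.imread("pics/s1.png"); g=st["opening"]*46.5
im=cv2.resize(im[50:260,280:520],None,fx=2.5,fy=2.5,interpolation=2)
for s in(1,-1):
  box=[p+M@np.array([s*(g+a),b,0]) for a,b in((0,-7.5),(0,7.5),(17.5,7.5),(17.5,-7.5))]
  q=((proj("scene",box)+.5-[225,130])*3.3-[280,50])*2.5; print(q.round().tolist())
  cv2.polylines(im,[q.astype(int).reshape(-1,1,2)],True,(0,0,255),1)
cv2.imwrite("pics/s1b.png",im)
x=np.array([574.93,149.67]);c,s=np.cos(.21),np.sin(.21); d=p[:2]-x; print("chute",c*d[0]-s*d[1],s*d[0]+c*d[1])
E
```

```text
[485.14220136 198.90969644 258.01733956] 39.83588483536999
[[345.0, 364.0], [294.0, 381.0], [329.0, 431.0], [381.0, 414.0]]
[[267.0, 256.0], [217.0, 272.0], [185.0, 226.0], [234.0, 211.0]]
chute -98.07974502722121 29.44078984082276
```

View pics/s1b.png

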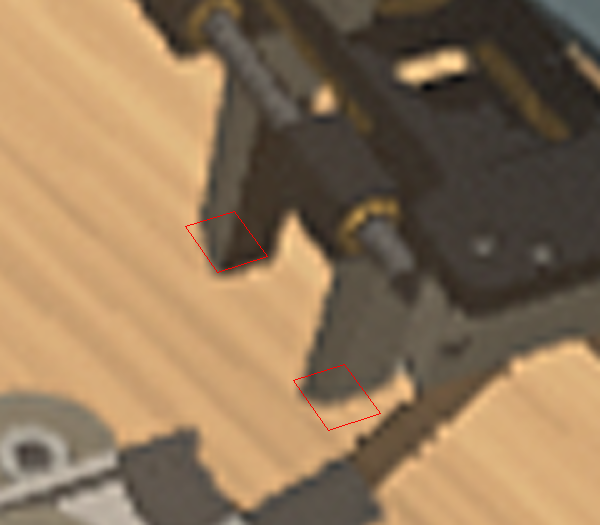

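```bash
python3 -m handwheel '[{"delta_pos":[0,-0.06,-0.5],"spin":0,"hand":5},{"delta_pos":[0,-0.06,-1.5],"spin":0,"hand":5},{"delta_pos":[0,-0.06,-3],"spin":0,"hand":5},{"delta_pos":[0,-0.06,-4.5],"spin":0,"hand":5},{"delta_pos":[0,-0.06,-6],"spin":0,"hand":5},{"delta_pos":[0,-0.06,-7.5],"spin":0,"hand":5},{"delta_pos":[0,-0.06,-8.5],"spin":0,"hand":5},{"delta_pos":[0,-0.06,-9],"spin":0,"hand":5}]'
cat > look.py <<'E'
import sys,cv2
from h import *
st=robot.get_state();p=st["tool_pos"];x=np.array([574.93,149.67]);c,s=np.cos(.21),np.sin(.21); d=p[:2]-x; print("chute",c*d[0]-s*d[1],s*d[0]+c*d[1],p[2],"F",st["force"].round(1),"w",st["opening"]*93,"t",st["time_s"])
b=robot.capture("scene")[130:310,225:435,::-1]
cv2.imwrite(sys.argv[1],cv2.resize(b,None,fx=3.3,fy=3.3,interpolation=2))
E
python3 look.py pics/s2.png
```

```text
time_s: 2.6
tool_pos: [484.3, 198.2, 166.6]
tcp_rot: [-3.139, 0.002, 1.36]
force: [-0.0, -0.4, 1.8]
opening: 0.538
chute -98.75985554367878 28.562372646118305 166.5898790960401 F [-0.  -0.4  1.8] w 50.06300866977996 t 2.6
```

View pics/s2.png

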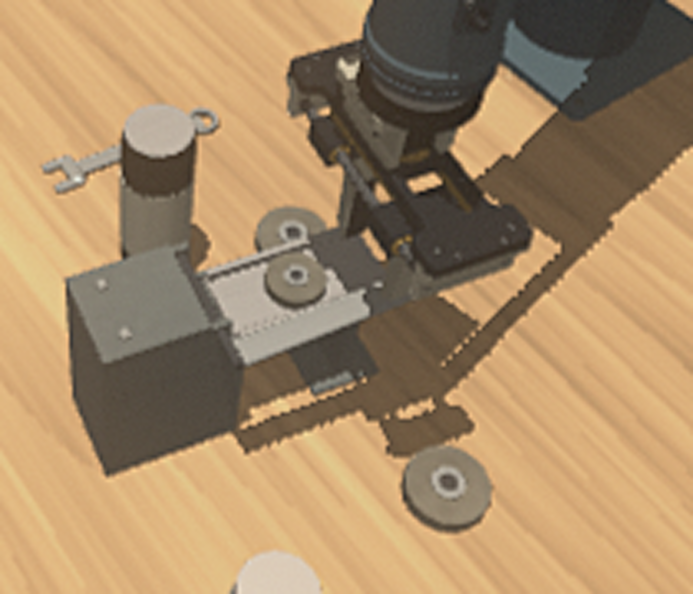

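The bar is dipping with 1.8 N on the finger, and the other finger hangs over the lane behind the wheel (crop ~(350,220)). I'll go on down to working height.

```bash
python3 -m handwheel '[{"delta_pos":[0,0,-1],"spin":0,"hand":5},{"delta_pos":[0,0,-2],"spin":0,"hand":5},{"delta_pos":[0,0,-3],"spin":0,"hand":5},{"delta_pos":[0,0,-3.7],"spin":0,"hand":5},{"delta_pos":[0,0,-4.1],"spin":0,"hand":5},{"delta_pos":[0,0,-4.1],"spin":0,"hand":5},{"delta_pos":[0,0,-4.1],"spin":0,"hand":5},{"delta_pos":[0,0,-4.1],"spin":0,"hand":5}]'
python3 look.py pics/s3.png
```

```text
time_s: 3.45
tool_pos: [483.9, 198.1, 125.5]
tcp_rot: [-3.138, 0.003, 1.36]
force: [-1.8, -0.4, 1.3]
opening: 0.538
chute -99.14130546477487 28.426788336640072 125.5015026450893 F [-1.8 -0.4  1.3] w 50.06569063611517 t 3.45
```

View pics/s3.png

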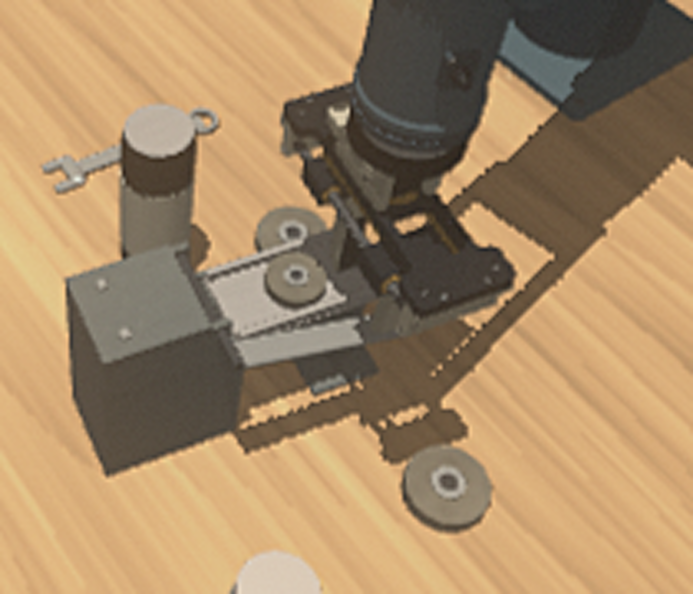

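```bash
python3 -m handwheel '[{"delta_pos":[0.49,-0.10,0],"spin":0,"hand":5},{"delta_pos":[0.98,-0.20,0],"spin":0,"hand":5},{"delta_pos":[1.47,-0.31,0],"spin":0,"hand":5},{"delta_pos":[1.96,-0.41,0],"spin":0,"hand":5},{"delta_pos":[2.45,-0.52,0],"spin":0,"hand":5},{"delta_pos":[2.93,-0.62,0],"spin":0,"hand":5},{"delta_pos":[3.42,-0.72,0],"spin":0,"hand":5},{"delta_pos":[3.91,-0.83,0],"spin":0,"hand":5}]'
python3 look.py pics/s4.png
```

```text
time_s: 4.3
tool_pos: [523.3, 189.8, 125.4]
tcp_rot: [-3.138, 0.003, 1.36]
force: [-3.2, 1.1, 1.8]
opening: 0.54
chute -58.88662257072656 28.459570739313726 125.42995245348033 F [-3.2  1.1  1.8] w 50.185478262134254 t 4.3
```

View pics/s4.png

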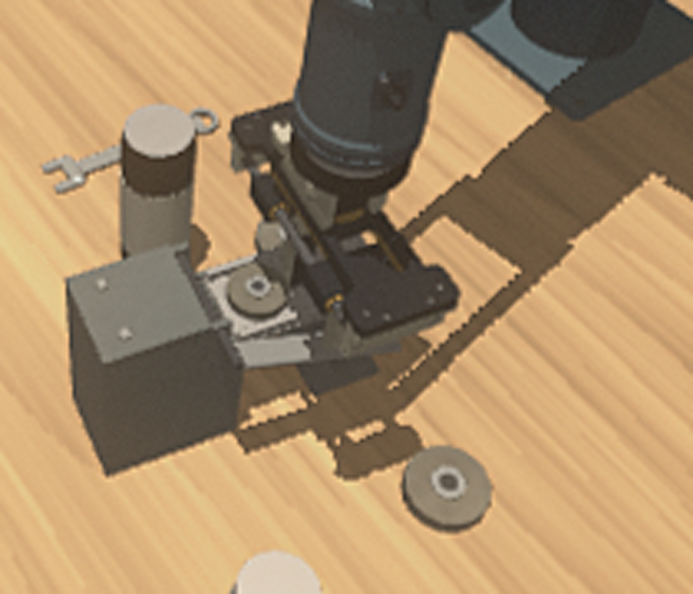

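The wheel moves cleanly ahead of the finger; its hub is at crop (258,287), centred in the lane, and the flap is open. I'll push the next 40 mm over the lip.

```bash
python3 -m handwheel '[{"delta_pos":[0.49,-0.10,0],"spin":0,"hand":5},{"delta_pos":[0.98,-0.20,0],"spin":0,"hand":5},{"delta_pos":[1.47,-0.31,0],"spin":0,"hand":5},{"delta_pos":[1.96,-0.41,0],"spin":0,"hand":5},{"delta_pos":[2.45,-0.52,0],"spin":0,"hand":5},{"delta_pos":[2.93,-0.62,0],"spin":0,"hand":5},{"delta_pos":[3.42,-0.72,0],"spin":0,"hand":5},{"delta_pos":[3.91,-0.83,0],"spin":0,"hand":5}]'
python3 look.py pics/s5.png
```

```text
time_s: 5.15
tool_pos: [562.7, 181.3, 125.1]
tcp_rot: [-3.137, 0.003, 1.36]
force: [-6.4, 1.4, 0.7]
opening: 0.532
chute -18.515263719093536 28.360137600230505 125.07535555407193 F [-6.4  1.4  0.7] w 49.49651135709802 t 5.15
```

View pics/s5.png

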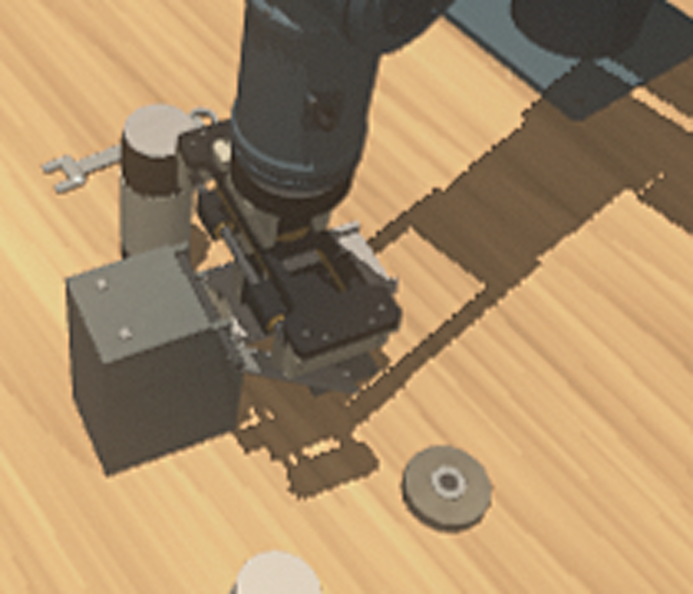

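```bash
python3 - <<'E'
from station import robot
import cv2
a=robot.capture("top")[145:245,170:270,::-1]
cv2.imwrite("pics/t5.png",cv2.resize(a,None,fx=6,fy=6,interpolation=2))
b=robot.capture("scene")[180:250,260:350,::-1]
cv2.imwrite("pics/s5c.png",cv2.resize(b,None,fx=8,fy=8,interpolation=2))
E
```

```text
(no output)
```

View pics/t5.png

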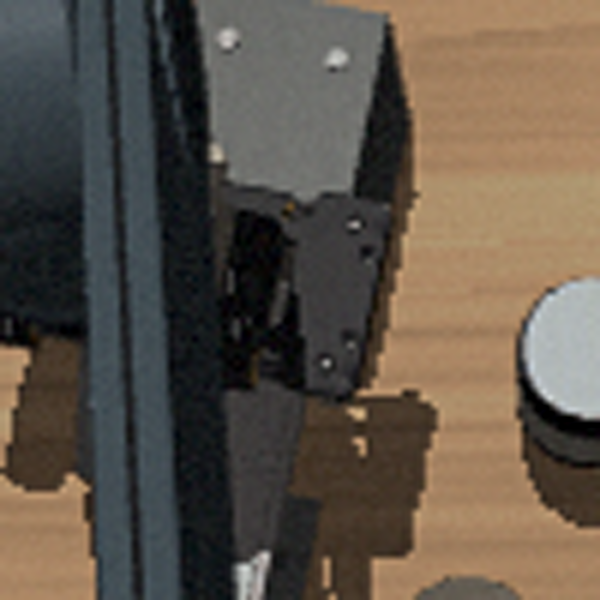

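View pics/s5c.png

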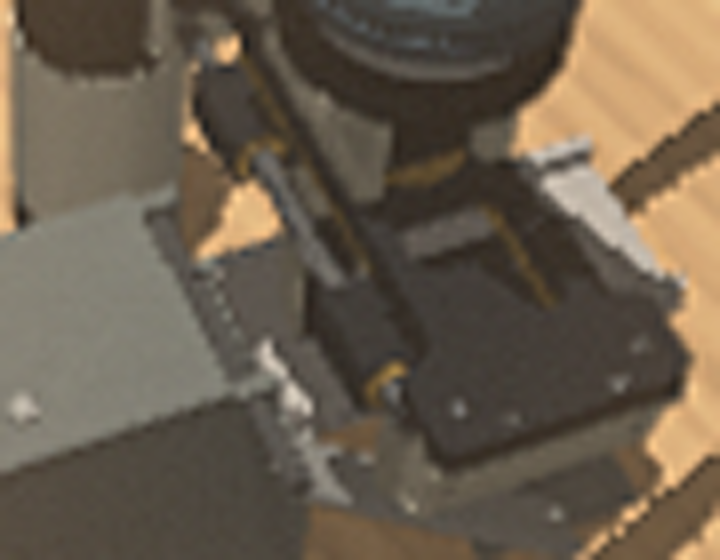

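```bash
python3 -m handwheel '[{"delta_pos":[0.3,-0.06,0.05],"spin":0,"hand":5},{"delta_pos":[0.6,-0.13,0.1],"spin":0,"hand":5},{"delta_pos":[0.7,-0.15,0.1],"spin":0,"hand":5},{"delta_pos":[0.7,-0.15,0.1],"spin":0,"hand":5},{"delta_pos":[0.7,-0.15,0.1],"spin":0,"hand":5},{"delta_pos":[0.7,-0.15,0.1],"spin":0,"hand":5},{"delta_pos":[0.7,-0.15,0.1],"spin":0,"hand":5},{"delta_pos":[0.7,-0.15,0.1],"spin":0,"hand":5}]'
python3 look.py pics/s6.png
```

```text
time_s: 6.1
tool_pos: [569.2, 179.8, 125.9]
tcp_rot: [-3.136, 0.003, 1.361]
force: [-7.5, 0.7, 1.0]
opening: 0.537
chute -11.91761014628699 28.262747421476792 125.91352799752039 F [-7.5  0.7  1. ] w 49.98515120254505 t 6.1
```

```bash
python3 -m handwheel '[{"delta_pos":[-0.7,0.15,0],"spin":0,"hand":5},{"delta_pos":[-1.5,0.31,0],"spin":0,"hand":5},{"delta_pos":[-2.4,0.52,0],"spin":0,"hand":5},{"delta_pos":[-3.4,0.73,0],"spin":0,"hand":5},{"delta_pos":[-4.4,0.94,0],"spin":0,"hand":5},{"delta_pos":[-5.4,1.15,0],"spin":0,"hand":5},{"delta_pos":[-6.4,1.36,0],"spin":0,"hand":5},{"delta_pos":[-7.0,1.49,0],"spin":0,"hand":5}]'
python3 look.py pics/s7.png
```

```text
time_s: 6.95
tool_pos: [497.9, 194.9, 125.7]
tcp_rot: [-3.136, 0.003, 1.361]
force: [-0.1, 0.3, 2.7]
opening: 0.539
chute -84.79654251381241 28.196604736522268 125.72584411603216 F [-0.1  0.3  2.7] w 50.130156014692226 t 6.95
```

View pics/s7.png

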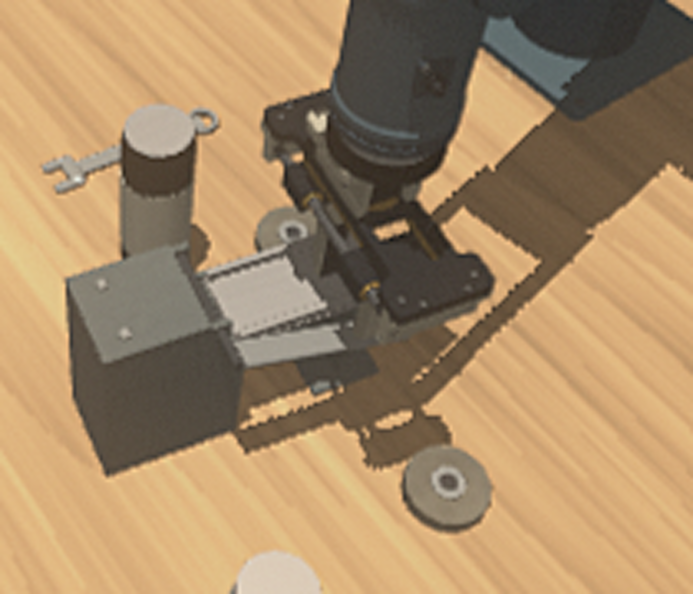

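The lane is empty from the lip back, so the wheel has gone over. I'm lifting the hand so the flap closes gently.

```bash
python3 -m handwheel '[{"delta_pos":[0,0,1],"spin":0,"hand":5},{"delta_pos":[0,0,2.5],"spin":0,"hand":5},{"delta_pos":[0,0,4],"spin":0,"hand":5},{"delta_pos":[0,0,6],"spin":0,"hand":5},{"delta_pos":[0,0,8],"spin":0,"hand":5},{"delta_pos":[0,0,10],"spin":0,"hand":5},{"delta_pos":[0,0,13],"spin":0,"hand":5},{"delta_pos":[0,0,15],"spin":0,"hand":5}]'
python3 -m handwheel '[{"delta_pos":[-2,1,1],"spin":0,"hand":5},{"delta_pos":[-5,3,1],"spin":0,"hand":5},{"delta_pos":[-8,6,1],"spin":0,"hand":5},{"delta_pos":[-11,9,1],"spin":0,"hand":5},{"delta_pos":[-14,13,1],"spin":0,"hand":5},{"delta_pos":[-17,17,1],"spin":0,"hand":5},{"delta_pos":[-19,20,1],"spin":0,"hand":5},{"delta_pos":[-20,21,1],"spin":0,"hand":5}]'
python3 look.py pics/s8.png
python3 - <<'E'
from station import robot
import cv2
a=robot.capture("top")[125:285,120:290,::-1]
cv2.imwrite("pics/t8.png",cv2.resize(a,None,fx=3.75,fy=3.75,interpolation=2))
E
```

```text
time_s: 7.8
tool_pos: [497.5, 195.0, 277.9]
tcp_rot: [-3.136, 0.003, 1.361]
force: [0.2, 0.9, -0.1]
opening: 0.538
time_s: 8.6
tool_pos: [295.6, 407.0, 288.2]
tcp_rot: [-3.136, 0.003, 1.364]
force: [0.2, -0.4, 0.2]
opening: 0.539
chute -326.8482467692841 193.48827442488945 288.2257247646012 F [ 0.2 -0.4  0.2] w 50.14782416376805 t 8.6
```

View pics/s8.png

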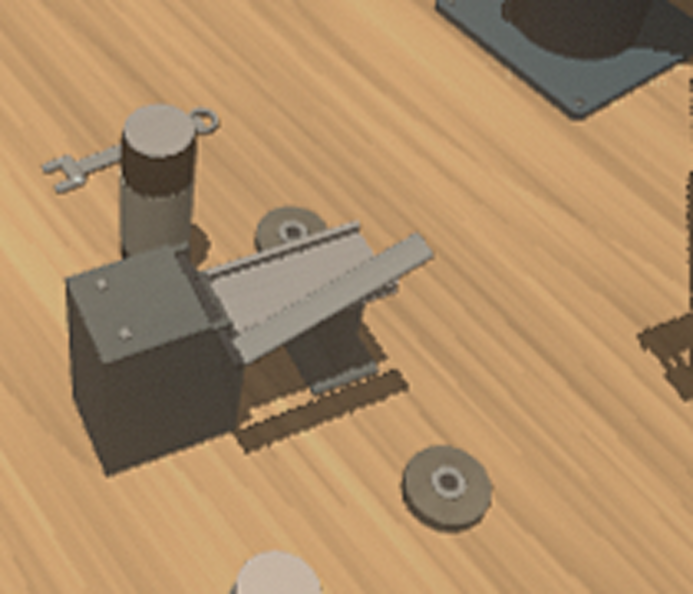

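View pics/t8.png

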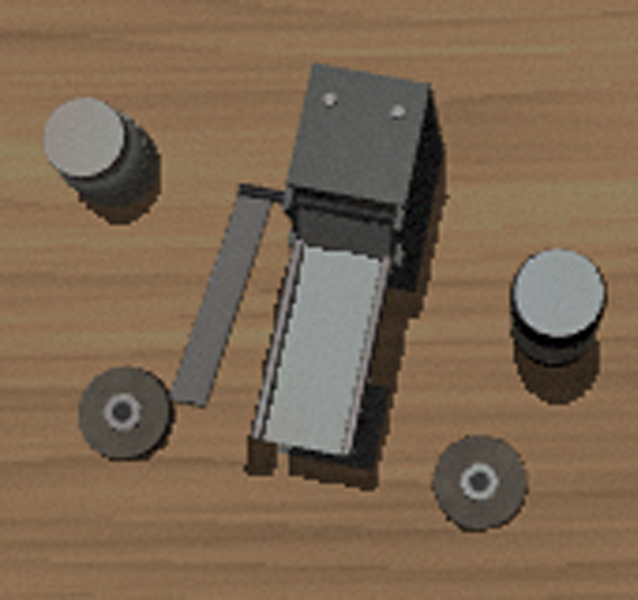

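The lane is empty, the bar end is back at crop (189,403) and the flap is shut, all as at the start. The jar, can and both bench discs are where they were, and the robot is clear, so I'm handing in.

```bash
python3 - <<'E'
import cv2,numpy as np
from station import robot
a=cv2.imread("pics/top0.png").astype(int);b=robot.capture("top")[:,:,::-1].astype(int)
d=np.abs(a-b).max(2)>40; d[:, :110]=0; n,l,s,c=cv2.connectedComponentsWithStats(d.astype(np.uint8))
print([(r.tolist()) for r in s[1:] if r[4]>8])
print(robot.hand_in())
E
```

```text
[[196, 205, 20, 21, 270], [204, 213, 4, 4, 15], [110, 315, 71, 69, 2338], [110, 377, 6, 7, 21]]
the job is handed in; nothing more can be done
None
```

The wheel is in the scrap box as far as the cameras show, the flap has closed by itself, and the job is handed in at about 8.7 s of the 38 s allowed. One finger pressed the push bar down and held it while the other pushed the wheel along the lane and over the lip. I then drew back, lifted the hand so the flap could shut, and moved clear.

**Final checks:** A before/after comparison of the top image (its left edge, columns 0–109, left out) shows changes only where the wheel had lain and where the arm stands. The can, the spanner, the jar and both larger discs are where they were. The bar is back at its shut position. The highest force in my end-of-move readings was about 7.6 N, and no check failed or disagreed.

**Not seen directly:** The cameras cannot look inside the closed box. That the wheel is in there follows from the empty lane, the shut flap, and no new disc on the bench in either view.

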